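Balance the spindle and latch the guard

TASK

Slide the brass slotted mass sideways onto the spindle stem of the balancing rig, under the black knob and all the way in, so that it lies flat on the steel mass already there with its slot pointing the opposite way to the steel one's slot, and let go of it. Then push the clear sliding guard shut over the spindle until its latch clicks home. Leave the blue bucket, the tube rack and the jar where they stand.

Things in the scene. Friction and masses are not known exactly. Their poses are not given: they have to be found in the camera images.
- rig: Balancing rig, fixed to the bench: white housing 240 (x) x 400 (y) x 50 mm high. Origin at the centre of its underside; its y axis runs along the guard's travel, the closed end being at -y. A grey end wall 150 mm wide (x) and 12 mm thick stands at the -y end, y = -196 to -184 mm, top 122 mm above the bench. The spindle is at x = 0, y = -90 mm.
- stem_foot (a point): Point on the axis of the spindle stem, level with the top of the steel mass, 68 mm above the bench; axes parallel to the rig's. The stem is a vertical steel rod 8 mm in diameter; 32 mm of rod are free above this point, then comes a black knob 20 mm in diameter, 100 to 112 mm above the bench, so a slotted mass must come in from the side. The housing's top around it is flat, 50 mm above the bench.
- fitted (a joint): Steel slotted mass already on the stem (52 mm in diameter, 10 mm thick, 58 to 68 mm above the bench, slot 14 mm wide): its angle about the stem in rad, counter-clockwise from above. At 0 its slot points along the rig's -y. It turns stiffly and need not be turned.
- fitted_top (a point): Centre of the upper face of the steel mass, on the stem axis; the x axis points out along its slot, z is up.
- trim_mass: Brass slotted mass to be fitted, 0.16 to 0.26 kg, flat on the bench: disc 60 mm in diameter, 12 mm thick, with two parallel flats 54 mm apart at its y = -27 and +27 mm sides (each 26 mm long) to hold it by. A slot 14 mm wide runs from just behind the centre (x = -5 mm) out through the rim along its +x axis. Origin at the centre of the underside, z up.
- trim_center (a point): Centre of the brass mass, at mid thickness (6 mm above its underside).
- trim_mouth (a point): Mouth of the brass mass's slot, 28 mm from its centre along its x axis, at mid thickness.
- guard (a joint): How far the clear guard stands open, in m: 0 is shut against its stop, 0.205 is fully open. It slides along the rig's y axis with about 1.5 N of drag plus 4 N per m/s; shutting it is towards the rig's -y. From about 18 mm to 5 mm open the spring latch resists, so that the push rises to about 12 N in all, then it clicks; keep pushing to the stop, which is rigid.
- guard_handle (a point): Centre of the orange upright handle on top of the guard near its rear (+y) end: a block 70 mm along the rig's x, 14 mm along the rig's y, 30 mm tall, from 122 to 152 mm above the bench, its centre 137 mm above it. The guard's rear face is 20 mm behind (+y of) this point. Axes parallel to the rig's.
- latch (a joint): How far the red spring latch tooth beside the closed end of the guard (on the rig's +x side) is pressed back, in m: 0 when at rest. It is pushed back up to about 6 mm while the guard's steel pin passes and snaps back to 0 behind the pin, when it has caught.
- bucket: Bystander: blue round tube bucket 84 mm in diameter with four green caps, 73 mm high, loose. Origin at the centre of its underside.
- rack: Bystander: white rack with green-capped tubes, 75 (x) x 200 (y) mm, 83 mm high, loose. Origin at the centre of its underside.
- jar: Bystander: jar with a blue cap, 64 mm in diameter, 90 mm high, loose. Origin at the centre of its underside.
- guard_front (a point): Middle of the top of the guard's leading (-y) edge, 122 mm above the bench. The guard is a clear hood with blue edges, 150 (x) x 170 (y) mm, walls 4 mm, inner roof 118 mm above the bench, open at this leading end, closed at its rear end. The handle's centre is 150 mm behind (+y of) this point.
Things that resemble listed ones, but are neither listed nor needed, are in the scene too. There is more than one size of the trim_mass; the job needs the middle-sized.

How it is judged:
By the outcome, as a careful person would: the job done as asked, in the order asked, and still so for the second after the job is handed in, with the robot touching nothing.
It also fails if it takes over 70 s, if anything falls off the work surface, if the arm or the gripper's body presses on something with over 40 N, if the wrist force passes 120 N, or if a joint passes its speed limit or range.

ROBOT

A 6-joint arm with a two-finger parallel gripper is mounted at the origin on the work surface. World frame = base frame: x ahead of the robot, y to its left, z up, the work surface at z = 0. Lengths are in mm, angles in rad, forces in N, time in s.
With the tool pointing down it reaches from about 275 to 750 mm from the base axis. Payload 10.2 kg.
Tool frame: the origin (TCP) lies on the front face of the gripper's body, between the roots of the fingers; the fingertips stand 73 mm ahead of it and the grasp point (between the pads) lies ctrl.grip_depth ahead of it (ctrl.grip_depth is the distance from the TCP to the grasp point, in mm); z points along the fingers, y is the direction in which the jaws open and shut (so a half turn about z gives the same grasp; the last joint's range is limited). The gripper opens to 85 mm and grips with 20 to 120 N. Pads are 22 mm wide; open, the fingers measure 114 mm over their backs; the gripper's body (76 mm by 85 mm) begins 54 mm behind the grasp point. The pads swing forward as they close: fully open they stand 13 mm farther back than shut.
Start: joints at [-1.333, 0.313, 1.498, -0, 1.331, -0.223], TCP at [233.438, -470.254, 303.894] pointing down, gripper open.
Joint ranges: [-2.94, 2.94], [-0.97, 2.17], [0.19, 2.56], [-1.23, 4.37], [0.02, 3.11], [-2.88, 2.88]. Speed limits (rad/s): [2.39, 2.39, 3.01, 3.14, 3.14, 3.14].

INTERFACE

Orientations are given as a unit quaternion [w, x, y, z].
In Python, from rig import readout, capture, ctrl, nets gives the robot as it stands. The module is installed in compiled form; this text tells all that it offers.
- The arm moves only by the tool apply_moves, never from a script. Its argument "targets" is a list of rows, each a list of 4 numbers: the shift along the tool's x, y, z in cm, then the turn about the tool's z in degrees. A call has 1 to 8 rows; each row shifts and turns the commanded pose from where the row before left it, along the tool's axes as they then stand; what a row does not reach is not made up. A row lasts 1/10 s, in which the tool goes at most 50 mm and 8.59 degrees, less where a joint would pass 70% of its speed; a pose out of reach is approached as far as the arm can. A call with a gripper value outside its range is refused whole. "grip" is the finger opening in cm, from 0 to 8.54, set as the call begins (left out, the last holds). The fingers move at their own pace and stop on an object; "force" is the grip in N (left out, the last holds). Time passes only in rows, so rows that do not move let the fingers close. It gives the time, the measured TCP pose, the force and the opening at its end, in the units of the state.
- readout.sense(): the state, without advancing time (a new reading comes with each control period).
- capture(name): name is "scene" or "side" or "wrist"; returns a dict with "img" (400x640x3 uint8, red, green, blue), "fov_y" (degrees; the focal length in pixels is half the picture's height over the tangent of half this angle, whatever the lens; pixels are square), "cx", "cy" (the principal point, pixels), "eye" and "rotation" of the camera in the world. Camera axes: x right, y down, z forward; pixel columns grow to the right and rows downward; lengths in mm; the calibration is good to about 2 mm. A picture is of the moment at which its call begins. There is no depth.
- ctrl.finish_job(): hands the job in, once; it reports no verdict.
Trained networks look in the newest picture that a camera, given by its name, has taken for a name from the list of things; names that differ only in an ending like _2 or _b are one class to them, and where a whole thing is asked for, a point or a joint stands for the part that bears it (a point fixed in the world has none). Each returns a list of dicts, best first, with "score" (0 to 1); they miss things now and then, are a little off and sometimes report something else, mostly with a low value. They report only what shows in the picture. A call takes as long as a camera call. They do not tell look-alikes from the thing itself.
- nets.boxes_of(camera, target): "location" ([column, row] as shares, 0 to 1, of the picture: columns of its width, rows of its height, amid what is visible of it).
The state is a dict: "time_s": time; "joints": joint angles; "dq": joint speeds; "tau": joint torques, N m; "eef_pos": TCP position; "ee_rot": TCP orientation; "force": force on the tool from outside, world axes, zero at the start; "wrist_torque": the same for the moment, N m; "grip_width": opening from 0.0 (shut) to 1.0 (fully open).
Only numpy, scipy, OpenCV 4.12 (cv2) and the standard library are available. Lean on these libraries where they do the work, as an engineer would, in place of code of your own. Each camera call takes 0.05 s, during which the arm holds its last target.

## Working session

There is one attempt and no reset: what is moved stays moved. The work goes in short steps, Python scripts to look and compute and a tool call to move; the robot and the scene stay as the last step left them, time stands still between calls to the robot, and variables do not carry over. Pictures are saved under pics/ and viewed, and the job is handed in when it is done.

Besides the shell and the picture viewer there is one more tool, called after "Emit:" as name(argument=value, ...) on one line, values as JSON. apply_moves: Moves the arm, as the interface text tells. Its arguments: {"type":"object","properties":{"targets":{"type":"array"},"grip":{"type":"number"},"force":{"type":"number"}},"required":["targets"]}

```bash
mkdir -p pics
cat > h.py <<'E'
import numpy as np, cv2
from rig import readout, capture, ctrl, nets
def K(c):
    h=c["img"].shape[0]; return h/2/np.tan(np.radians(c["fov_y"])/2)
def ray(c,u,v):
    f=K(c); d=np.array([(u-c["cx"])/f,(v-c["cy"])/f,1.0]); return np.array(c["rotation"])@d
def at_z(c,u,v,z):
    d=ray(c,u,v); e=np.array(c["eye"]); return e+d*(z-e[2])/d[2]
def proj(c,p):
    q=np.array(c["rotation"]).T@(np.array(p,float)-np.array(c["eye"])); f=K(c)
    return np.array([c["cx"]+f*q[0]/q[2],c["cy"]+f*q[1]/q[2]])
def save(c,n): cv2.imwrite("pics/"+n+".png",c["img"][:,:,::-1])
E
python3 - <<'E'
from h import *
np.set_printoptions(precision=3,suppress=True)
for n in ["scene","side","wrist"]:
    c=capture(n); save(c,n+"0"); print(n,c["fov_y"],c["cx"],c["cy"],c["eye"],np.array(c["rotation"]).tolist())
    for t in ["trim_mass","trim_mouth","trim_center","stem_foot","fitted_top","guard_handle","guard_front","bucket","rack","jar","rig","latch"]:
        r=nets.boxes_of(n,t)
        print(t,[(round(x["score"],2),round(x["location"][0]*640),round(x["location"][1]*400)) for x in r[:5]])
print(readout.sense(),ctrl.grip_depth)
E
```

```text
scene 57.504641359792735 320.85843721247187 203.161244153647 [1174.664 -291.96   727.921] [-0.350355669334179, 0.7683611374142498, 0.4912336382827441, -0.21345158724258267]
trim_mass [(0.93, 180, 257), (0.8, 184, 219), (0.71, 145, 254), (0.57, 358, 214), (0.26, 290, 233)]
trim_mouth [(0.83, 187, 218), (0.78, 145, 254), (0.68, 180, 259)]
trim_center [(0.95, 189, 220), (0.61, 148, 258), (0.57, 180, 256)]
stem_foot [(0.85, 327, 237)]
fitted_top [(0.59, 292, 235)]
guard_handle [(0.79, 358, 214)]
guard_front [(0.81, 359, 213)]
bucket [(0.91, 209, 307), (0.7, 360, 213)]
rack [(0.91, 454, 187)]
jar [(0.97, 396, 167)]
rig [(0.58, 327, 238)]
latch []
side 42.29590268665811 315.7138906657005 206.81147995864947 [-407.919 -844.719 1221.256] [-0.38550682049466495, 0.8296413261278779, -0.36846217098954465, 0.16527368176010968]
trim_mass [(0.76, 355, 321), (0.44, 407, 324)]
trim_mouth [(0.61, 359, 323), (0.38, 404, 325)]
trim_center [(0.57, 358, 319)]
stem_foot [(0.63, 313, 236)]
fitted_top []
guard_handle []
guard_front []
bucket [(0.6, 425, 259)]
rack []
jar [(0.8, 225, 200)]
rig [(0.71, 312, 237
[... 195 characters left out ...]
60639]
trim_mass [(0.86, 227, 28), (0.82, 355, 7)]
trim_mouth [(0.82, 359, 9), (0.55, 227, 29)]
trim_center [(0.93, 230, 30), (0.86, 357, 10)]
stem_foot []
fitted_top []
guard_handle []
guard_front []
bucket []
rack []
jar []
rig []
latch []
{'time_s': 1.95, 'joints': array([-1.333,  0.313,  1.498,  0.   ,  1.331, -0.223]), 'dq': array([ 0.   , -0.001, -0.001, -0.001,  0.   , -0.   ]), 'tau': array([ -0.001, -41.217, -25.989,  -0.   ,   0.001,   0.   ]), 'eef_pos': array([ 233.45 , -470.244,  303.872]), 'ee_rot': array([-0.   ,  0.974,  0.228,  0.   ]), 'force': array([0.026, 1.117, 0.053]), 'wrist_torque': array([ 0.01 , -0.051, -0.015]), 'grip_width': 1.0042769350579128} 53.900000000000006
```

View pictures.

```bash
python3 - <<'E'
import re
s=open('h.py').read()
s=s.replace('def K(c)','''from scipy.spatial.transform import Rotation as R_
def Rm(c): w,x,y,z=c["rotation"]; return R_.from_quat([x,y,z,w]).as_matrix()
def K(c)''').replace('np.array(c["rotation"])','Rm(c)')
open('h.py','w').write(s)
E
cat h.py|head -14
```

```text
import numpy as np, cv2
from rig import readout, capture, ctrl, nets
from scipy.spatial.transform import Rotation as R_
def Rm(c): w,x,y,z=c["rotation"]; return R_.from_quat([x,y,z,w]).as_matrix()
def K(c):
    h=c["img"].shape[0]; return h/2/np.tan(np.radians(c["fov_y"])/2)
def ray(c,u,v):
    f=K(c); d=np.array([(u-c["cx"])/f,(v-c["cy"])/f,1.0]); return Rm(c)@d
def at_z(c,u,v,z):
    d=ray(c,u,v); e=np.array(c["eye"]); return e+d*(z-e[2])/d[2]
def proj(c,p):
    q=Rm(c).T@(np.array(p,float)-np.array(c["eye"])); f=K(c)
    return np.array([c["cx"]+f*q[0]/q[2],c["cy"]+f*q[1]/q[2]])
def save(c,n): cv2.imwrite("pics/"+n+".png",c["img"][:,:,::-1])
```

View pics/scene0.png

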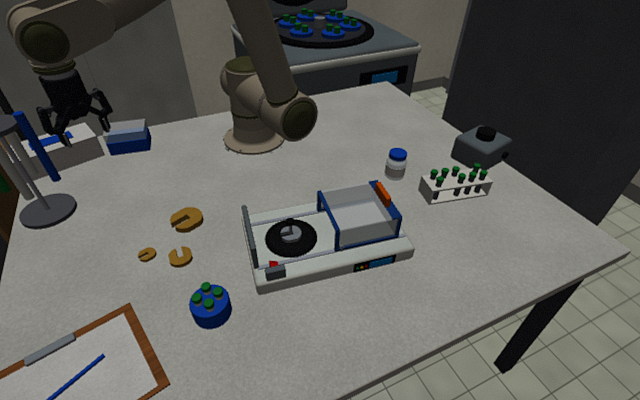

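View pics/side0.png

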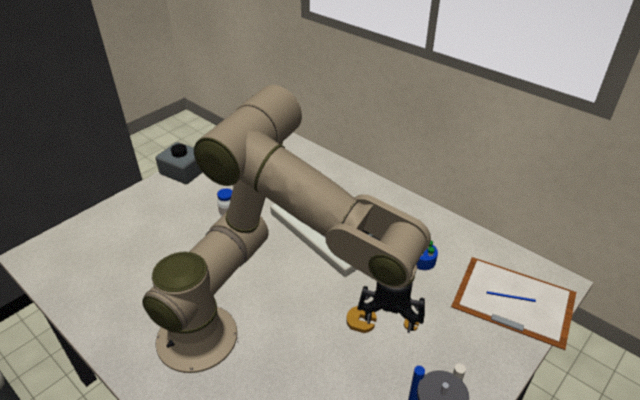

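View pics/wrist0.png

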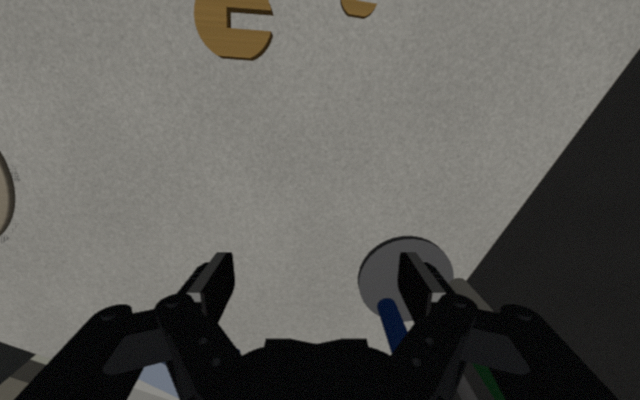

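Run:
```python
from h import *
np.set_printoptions(precision=1,suppress=True)
c=capture("scene"); cv2.imwrite("pics/sc_crop.png",cv2.resize(c["img"][170:330,120:440,::-1],None,fx=2.5,fy=2.5,interpolation=cv2.INTER_CUBIC))
for n,u,v,z in [("mid",180,257,10),("big",187,219,12),("small",147,255,10),("handle",384,194,137),("knob",291,230,112),("bucket",209,292,73),("jar",398,155,90),("rack",454,180,83)]:
    print(n,at_z(c,u,v,z))
w=capture("wrist"); s=readout.sense()
w0,x,y,z=s["ee_rot"]; T=R_.from_quat([x,y,z,w0]).as_matrix(); print(T); print(T.T@(np.array(w["eye"])-s["eef_pos"])); print(T.T@Rm(w))
```

```text
mid [ 486.7 -348.1   10. ]
big [ 356.1 -307.5   12. ]
small [ 445.7 -422.5   10. ]
handle [609.7 161.2 137. ]
knob [607.7 -91.2 112. ]
bucket [ 670.  -303.6   73. ]
jar [422.  340.2  90. ]
rack [587.8 423.2  83. ]
[[ 0.9  0.4  0. ]
 [ 0.4 -0.9 -0. ]
 [ 0.   0.  -1. ]]
[ 75.   -0.4 -69.8]
[[-0.  -1.  -0.3]
 [ 1.  -0.  -0. ]
 [ 0.  -0.3  1. ]]
```

View pics/sc_crop.png

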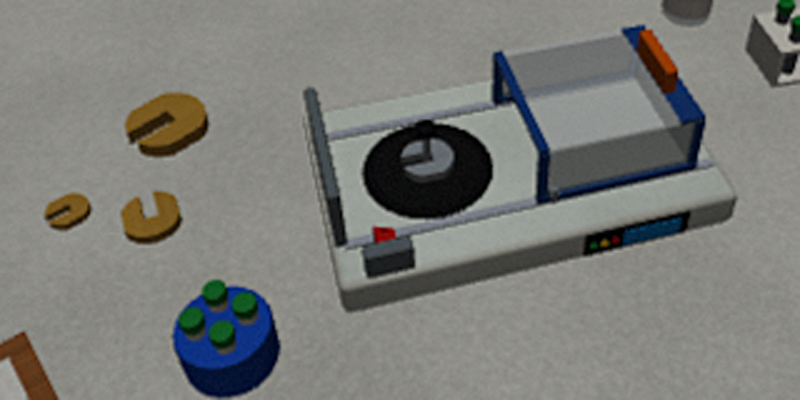

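Emit:
apply_moves(targets=[[4.5,-0.7,0,0],[4.5,-0.7,0,0],[4.5,-0.7,0,0],[4.5,-0.7,0,0],[4.5,-0.7,0,0],[4.5,-0.7,0,0],[4.5,-0.7,0,0],[4.5,-0.7,0,0]])

```text
time_s: 2.85
eef_pos: [532.4, -258.6, 304.0]
ee_rot: [0.0, 0.974, 0.228, 0.0]
force: [-0.6, -1.2, 0.6]
grip_width: 1.0
```

Emit:
apply_moves(targets=[[2,0,0,0],[1,0,0,0],[0,0,0,0]])

```text
time_s: 3.15
eef_pos: [558.2, -246.5, 303.5]
ee_rot: [-0.0, 0.973, 0.229, -0.0]
force: [-0.2, -0.9, 0.9]
grip_width: 1.0
```

Run:
```python
from h import *
np.set_printoptions(precision=1,suppress=True)
c=capture("wrist"); save(c,"w1"); s=readout.sense(); print(s["time_s"],s["eef_pos"],c["eye"])
np.savez("w1.npz",**c)
c=capture("side"); save(c,"s1")
```

```text
3.2 [ 557.5 -247.1  303.7] [ 625.2 -212.7  373.4]
```

View pics/w1.png

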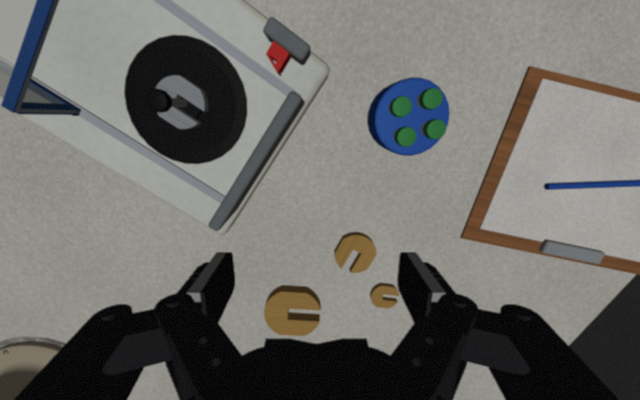

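```bash
cat >> h.py <<'E'
def rect(c,z,x0,y0,w,h,s):
    # top view: image col -> world x, row -> -world y ; s px/mm ; (x0,y0) top-left world
    P=np.array([[x0,y0],[x0+w,y0],[x0+w,y0-h],[x0,y0-h]],float)
    src=np.float32([proj(c,[p[0],p[1],z]) for p in P]); dst=np.float32([[0,0],[w*s,0],[w*s,h*s],[0,h*s]])
    return cv2.warpPerspective(c["img"],cv2.getPerspectiveTransform(src,dst),(int(w*s),int(h*s)),flags=cv2.INTER_CUBIC)
E
python3 - <<'E'
from h import *
np.set_printoptions(precision=1,suppress=True)
c=dict(np.load("w1.npz"))
print(at_z(c,355,253,12),at_z(c,186,102,68),at_z(c,260,160,122))
a=at_z(c,355,253,12); b=at_z(c,186,102,68)
im1=rect(c,12,a[0]-50,a[1]+50,100,100,4); im2=rect(c,68,b[0]-60,b[1]+60,120,120,4)
im2=cv2.convertScaleAbs(im2,alpha=2)
im2=cv2.resize(im2,(400,400))
cv2.imwrite("pics/r1.png",np.hstack([im1,im2])[:,:,::-1])
print(a,b)
E
```

```text
[ 483.1 -345.6   12. ] [578.5 -87.1  68. ] [ 569.4 -184.5  122. ]
[ 483.1 -345.6   12. ] [578.5 -87.1  68. ]
```

View pics/r1.png

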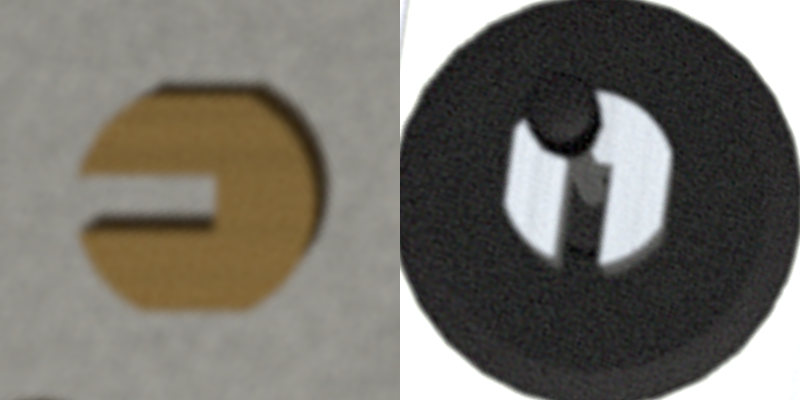

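```bash
cat >> h.py <<'E'
from scipy.optimize import minimize
def tmpl(kind,x,y,th,X,Y):
    u=(X-x)*np.cos(th)+(Y-y)*np.sin(th); v=-(X-x)*np.sin(th)+(Y-y)*np.cos(th)
    sg=lambda d: 1/(1+np.exp(-d/0.4))
    if kind=="brass": m=sg(30-np.hypot(u,v))*sg(27-abs(v)); return m*(1-sg(u+5)*sg(7-abs(v)))
    m=sg(26-np.hypot(u,v)); return m*(1-sg(u+5)*sg(7-abs(v)))
def fit(kind,mask,W,x0,y0,s,g,ths):
    h,w=mask.shape; X,Y=np.meshgrid(x0+(np.arange(w)+.5)/s,y0-(np.arange(h)+.5)/s)
    f=lambda p: (W*(tmpl(kind,p[0],p[1],p[2],X,Y)-mask)**2).sum()
    best=min((minimize(f,[g[0],g[1],t],method="Nelder-Mead",options=dict(initial_simplex=[[g[0],g[1],t],[g[0]+3,g[1],t],[g[0],g[1]+3,t],[g[0],g[1],t+.1]])) for t in ths),key=lambda r:r.fun)
    return best.x,best.fun/s/s
E
python3 - <<'E'
from h import *
np.set_printoptions(precision=2,suppress=True)
c=dict(np.load("w1.npz"))
s=4
im=rect(c,12,433,-296,100,100,s).astype(float)
m=((im[...,0]-im[...,2]>45)&(im[...,0]>85)).astype(float); cv2.imwrite("pics/m1.png",m*255)
print("brass",*fit("brass",m,np.ones_like(m),433,-296,s,(485,-345),[2.9,3.1,3.3]))
im=rect(c,68,518,-27,120,120,s).astype(float); g=im.mean(2)
m2=(g>65).astype(float); 
h,w=m2.shape; X,Y=np.meshgrid(518+(np.arange(w)+.5)/s,-27-(np.arange(h)+.5)/s)
W=(np.hypot(X-575,Y+86)<38)*1.0
# ignore knob and stem area
k=np.hypot(X-569,Y+60.5)<14; W[k]=0
cv2.imwrite("pics/m2.png",m2*255*(.4+.6*W)); print(np.percentile(g,[5,30,60,90]))
for thr in (55,65,75): print("steel",*fit("steel",(g>thr)*1.0,W,518,-27,s,(575,-85),[-1.4,-1.6,-1.8]))
E
```

```text
brass [ 482.2  -346.22    3.14] 59.265956602414576
[ 15.33  19.    24.   156.33]
steel [575.15 -81.01  -1.72] 105.4865438409613
steel [575.04 -80.76  -1.71] 88.48584891258085
steel [574.96 -80.58  -1.71] 84.52470780348858[ WARN:0@0.526] global loadsave.cpp:1063 imwrite_ Unsupported depth image for selected encoder is fallbacked to CV_8U.
```

Run:
```python
import cv2,numpy as np
cv2.imwrite("pics/m.png",np.hstack([cv2.imread("pics/m1.png"),cv2.resize(cv2.imread("pics/m2.png"),(400,400))]))
```

```text
(no output)
```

View pics/m.png

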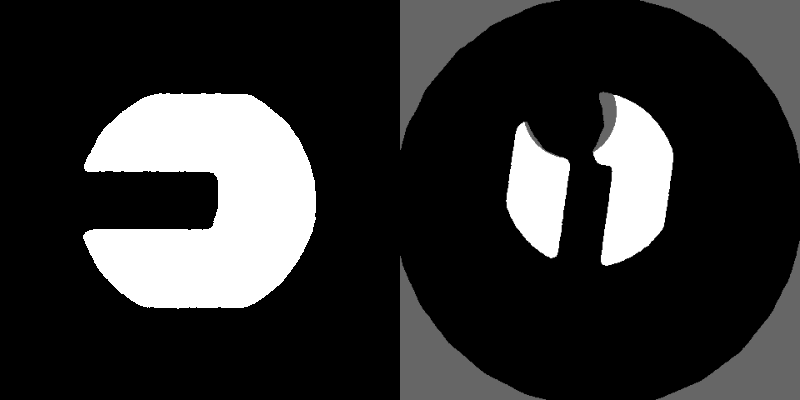

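Run:
```python
from h import *
np.set_printoptions(precision=2,suppress=True)
c=dict(np.load("w1.npz"))
cv2.imwrite("pics/k1.png",np.clip(cv2.resize(c["img"][20:260,0:340,::-1],None,fx=2.3,fy=2.3,interpolation=cv2.INTER_CUBIC).astype(float)*1.8,0,255))
a,b=at_z(c,218,228,122),at_z(c,297,98,122); print(a,b,np.degrees(np.arctan2(*(b-a)[[1,0]])))
w=capture("scene"); np.savez("sc1.npz",**w)
cv2.imwrite("pics/k2.png",np.clip(cv2.resize(w["img"][170:310,230:430,::-1],None,fx=4,fy=4,interpolation=cv2.INTER_CUBIC).astype(float)*1.5,0,255))
for p in [(575,-81,68),(575,-81,112)]: print(proj(c,p),(proj(w,p)-[230,170])*4)
```

```text
[ 490.97 -173.96  122.  ] [ 631.32 -191.9   122.  ] -7.2842771634031696
[179.23 102.41] [242.5  250.14]
[155.86 100.03] [239.67 199.55][ WARN:0@0.671] global loadsave.cpp:1063 imwrite_ Unsupported depth image for selected encoder is fallbacked to CV_8U.
```

View pics/k1.png

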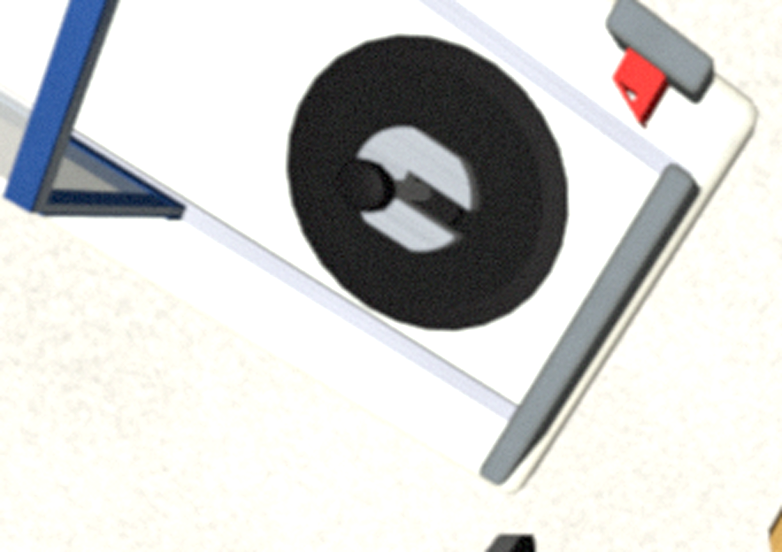

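View pics/k2.png

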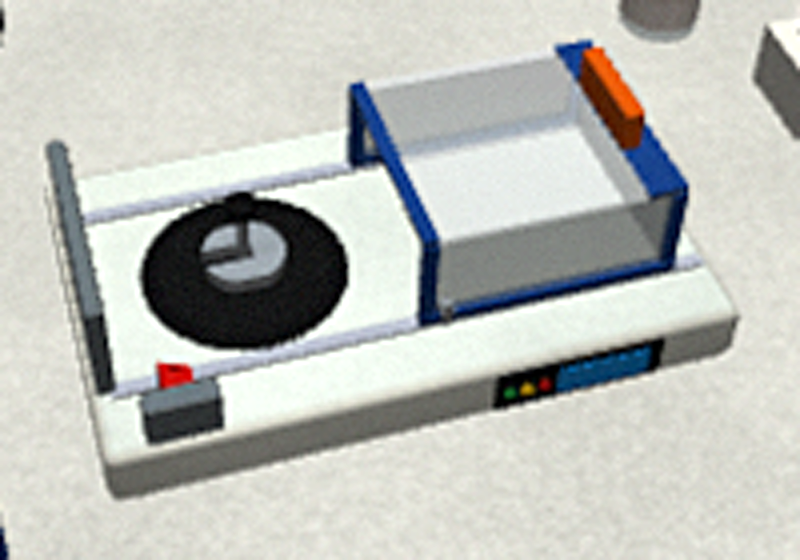

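Emit:
apply_moves(targets=[[-2.8,1.38,0,0],[-2.8,1.38,0,0],[-2.8,1.38,0,0],[-2.8,1.38,0,0],[0,0,0.8,-8.5],[0,0,0.8,-8.5],[0,0,0.8,-8.5],[0,0,0.8,-8.5]], grip=6.4)

```text
time_s: 4.1
eef_pos: [481.0, -346.7, 271.9]
ee_rot: [0.0, 0.863, 0.505, -0.0]
force: [-0.8, -0.1, 0.2]
grip_width: 0.75
```

Emit:
apply_moves(targets=[[0,0,0.8,-8.5],[0,0,0.8,-8.5],[0,0,0.8,-8.5],[0,0,0.8,-8.5],[0,0,0.8,-8.5],[0,0,0.8,-8.5],[0,0,0.8,-8.5],[0,0,0.8,-8.5]])

```text
time_s: 4.9
eef_pos: [481.1, -346.7, 207.9]
ee_rot: [0.0, 0.433, 0.901, -0.0]
force: [-0.1, -0.1, -0.1]
grip_width: 0.753
```

Emit:
apply_moves(targets=[[0,0,0.8,-8.5],[0,0,0.8,-8.5],[0,0,0.8,-8.5],[0,0,0.8,-8.5],[0,0,0.8,-8.5],[0,0,0.8,-8.5],[0,0,0,0]])

```text
time_s: 5.6
eef_pos: [480.9, -346.3, 159.3]
ee_rot: [-0.001, 0.005, 1.0, 0.001]
force: [-0.2, -0.4, -0.0]
grip_width: 0.75
```

```bash
cat >> h.py <<'E'
def toolR(s):
    w,x,y,z=s["ee_rot"]; return R_.from_quat([x,y,z,w]).as_matrix()
def xang(s): T=toolR(s); return np.degrees(np.arctan2(T[1,0],T[0,0]))
E
python3 - <<'E'
from h import *
np.set_printoptions(precision=2,suppress=True)
c=capture("wrist"); save(c,"w2"); s=readout.sense(); print(s["time_s"],s["eef_pos"],xang(s),s["grip_width"],s["joints"],s["force"])
S=4
im=rect(c,12,433,-296,100,100,S).astype(float); cv2.imwrite("pics/r2.png",im[:,:,::-1])
m=((im[...,0]-im[...,2]>45)&(im[...,0]>85)).astype(float)
print("brass",*fit("brass",m,np.ones_like(m),433,-296,S,(485,-345),[2.9,3.1,3.3]))
E
```

```text
5.65 [ 481.24 -346.45  159.9 ] 179.14212225688365 0.7519403975196854 [-0.82  0.6   1.46 -0.    1.08 -2.38] [-0.04  0.24 -0.11]
brass [ 481.8  -346.76    3.14] 61.57769373701166[ WARN:0@0.929] global loadsave.cpp:1063 imwrite_ Unsupported depth image for selected encoder is fallbacked to CV_8U.
```

View pics/w2.png

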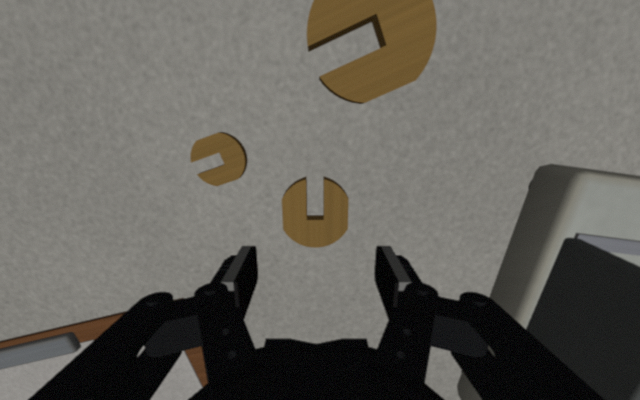

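Emit:
apply_moves(targets=[[-0.05,0,2,-0.9],[0,0,2.5,0],[0,0,2,0],[0,0,1,0],[0,0,0.4,0],[0,0,0,0]])

```text
time_s: 6.25
eef_pos: [482.6, -346.2, 81.4]
ee_rot: [0.0, -0.002, 1.0, -0.0]
force: [1.0, -0.2, -0.2]
grip_width: 0.746
```

Run:
```python
from h import *
np.set_printoptions(precision=2,suppress=True)
c=capture("wrist"); save(c,"w3"); s=readout.sense(); print(s["time_s"],s["eef_pos"],xang(s),s["grip_width"],s["force"])
```

```text
6.3 [ 482.77 -346.32   81.8 ] -179.76427121880172 0.7511492495094367 [-0.39 -0.23  0.53]
```

View pics/w3.png

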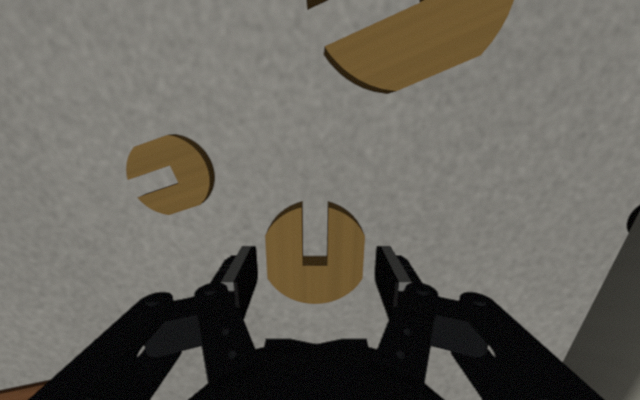

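Emit:
apply_moves(targets=[[0,0,0.3,0],[0,0,0.2,0],[0,0,0.15,0],[0,0,0,0]])

```text
time_s: 6.7
eef_pos: [482.5, -345.9, 74.3]
ee_rot: [-0.0, -0.003, 1.0, 0.0]
force: [-0.2, 0.4, 0.3]
grip_width: 0.752
```

Emit:
apply_moves(targets=[[0,0,0.15,0],[0,0,0,0]])

```text
time_s: 6.9
eef_pos: [482.6, -345.9, 72.8]
ee_rot: [-0.0, -0.003, 1.0, 0.0]
force: [0.3, -0.2, -1.0]
grip_width: 0.75
```

Emit:
apply_moves(targets=[[0,0,0.15,0],[0,0,0,0]])

```text
time_s: 7.1
eef_pos: [482.5, -345.9, 71.2]
ee_rot: [-0.0, -0.003, 1.0, 0.0]
force: [-0.7, 0.7, 0.7]
grip_width: 0.75
```

Emit:
apply_moves(targets=[[0,0,0,0],[0,0,0,0],[0,0,0,0],[0,0,0,0]], grip=4.8, force=50)

```text
time_s: 7.5
eef_pos: [482.7, -346.1, 71.8]
ee_rot: [0.0, -0.003, 1.0, -0.0]
force: [-0.8, 1.2, 5.4]
grip_width: 0.613
```

Run:
```python
from h import *
np.set_printoptions(precision=2,suppress=True)
c=capture("wrist"); save(c,"w4"); s=readout.sense(); print(s["time_s"],s["eef_pos"],xang(s),s["grip_width"],s["force"])
```

```text
7.55 [ 482.71 -346.08   71.8 ] -179.70112092586996 0.6151875987578307 [-1.34  0.62  6.02]
```

View pics/w4.png

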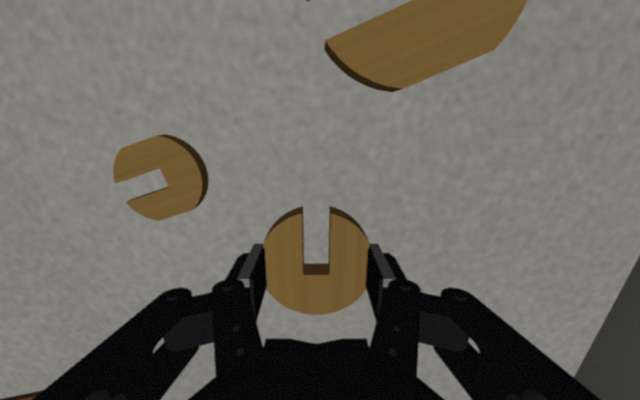

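Emit:
apply_moves(targets=[[0,0,-1,0],[0,0,-3,0],[0,0,-4,0],[0,0,-4,0],[0,0,-2,0],[0,0,0,0]], force=60)

```text
time_s: 8.15
eef_pos: [483.1, -346.4, 214.4]
ee_rot: [0.002, -0.003, 1.0, -0.002]
force: [0.0, -1.0, -2.9]
grip_width: 0.611
```

Emit:
apply_moves(targets=[[-1.0,2.2,0,0],[-1.4,3.6,0,0],[-1.4,3.6,0,0],[-1.4,3.6,0,0],[-1.4,3.6,0,0],[-1.4,3.6,0,0],[-0.6,1.8,0,0]])

```text
time_s: 8.85
eef_pos: [567.5, -122.5, 209.4]
ee_rot: [-0.001, -0.004, 1.0, 0.001]
force: [0.1, -1.5, -1.4]
grip_width: 0.607
```

Emit:
apply_moves(targets=[[0,0,0,6],[0,0,0,8.4],[0,0,0,8.4],[0,0,0,8.4],[0,0,0,8.4],[0,0,0,8.4],[0,0,0,8.4],[0,0,0,8.4]])

```text
time_s: 9.65
eef_pos: [566.8, -125.2, 209.4]
ee_rot: [-0.002, 0.536, 0.844, -0.0]
force: [0.1, -0.5, -2.4]
grip_width: 0.61
```

Emit:
apply_moves(targets=[[0,0,0,8.4],[0,0,0,8.4],[0,0,0,8.4],[0,0,0,6],[0,0,0,2],[0,0,0,0]])

```text
time_s: 10.25
eef_pos: [566.9, -125.2, 209.6]
ee_rot: [-0.001, 0.753, 0.658, -0.001]
force: [-0.4, -0.2, -1.9]
grip_width: 0.609
```

Run:
```python
from h import *
np.set_printoptions(precision=2,suppress=True)
c=capture("wrist"); save(c,"w5"); np.savez("w5.npz",**c); s=readout.sense(); print(s["time_s"],s["eef_pos"],xang(s),s["grip_width"],s["force"],s["joints"])
np.savez("s5.npz",p=s["eef_pos"],q=s["ee_rot"])
```

```text
10.3 [ 566.96 -125.3   209.91] 82.35752276370174 0.6125788341702261 [-0.48  0.67 -1.9 ] [-0.42  0.52  1.45 -0.    1.18 -0.29]
```

View pics/w5.png

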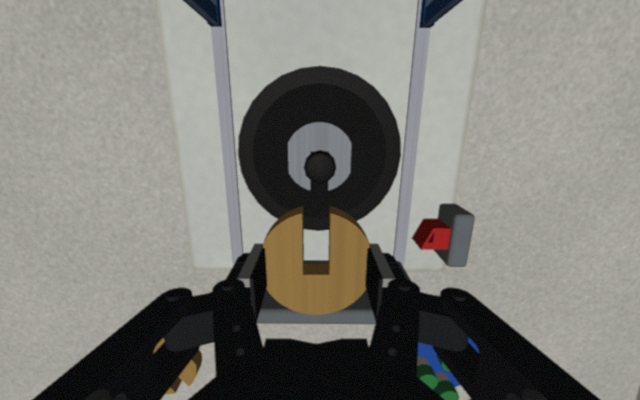

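Run:
```python
from h import *
np.set_printoptions(precision=2,suppress=True)
c=dict(np.load("w5.npz")); S=4
im=rect(c,150,517,-80,100,100,S).astype(float); cv2.imwrite("pics/r5b.png",im[:,:,::-1])
m=((im[...,0]-im[...,2]>45)&(im[...,0]>85)).astype(float)
W=np.ones_like(m); W[240:]=W[240:]
r=fit("brass",m,W,517,-80,S,(567,-125),[1.4,1.5]); print("brass",r,np.degrees(r[0][2]))
im=rect(c,68,520,-25,110,110,S); cv2.imwrite("pics/r5s.png",np.clip(im[:,:,::-1]*1.8,0,255))
print("knob pred",proj(c,(575,-81,112)),proj(c,(575,-81,68)))
# rails angle: edge lines of lilac rails (z~50)
for pts in [((222,40),(238,250)),((420,40),(402,250))]:
    a,b=[at_z(c,*p,52) for p in pts]; print(a,b,np.degrees(np.arctan2(*(a-b)[[1,0]])))
cv2.imwrite("pics/k5.png",cv2.resize(np.clip(c["img"][60:280,220:420,::-1]*1.6,0,255),None,fx=2.7,fy=2.7,interpolation=cv2.INTER_CUBIC))
```

```text
brass (array([ 566.7 , -123.93,    1.43]), np.float64(60.29450027239737)) 82.16842749480482
knob pred [320.17 169.27] [319.46 158.79]
[516.41  10.91  52.  ] [ 491.9  -154.33   52.  ] 81.56154195140599
[657.74  -8.4   52.  ] [ 637.32 -173.89   52.  ] 82.9648303450949[ WARN:0@0.404] global loadsave.cpp:1063 imwrite_ Unsupported depth image for selected encoder is fallbacked to CV_8U.
```

View pics/r5s.png

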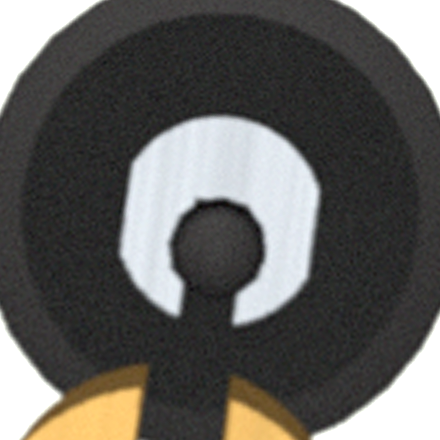

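View pics/k5.png

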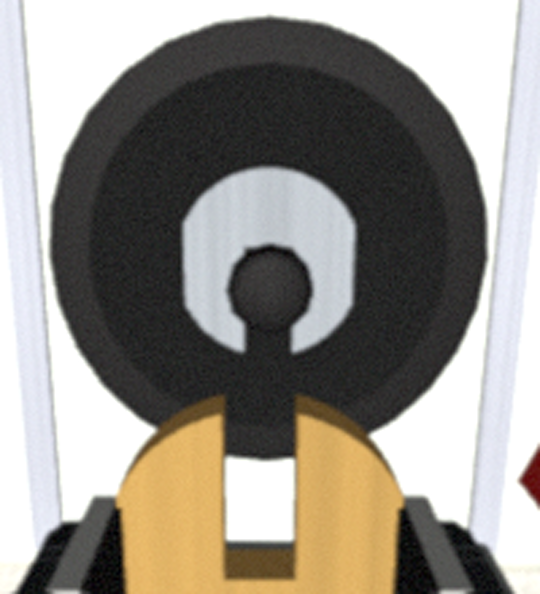

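Emit:
apply_moves(targets=[[-0.4,0.2,0,0],[0,0,1.5,0],[0,0,2.5,0],[0,0,1.7,0],[0,0,0.7,0],[0,0,0.3,0],[0,0,0,0]])

```text
time_s: 11.0
eef_pos: [569.1, -129.9, 144.7]
ee_rot: [0.0, 0.753, 0.658, 0.0]
force: [0.2, -0.2, -1.4]
grip_width: 0.611
```

Run:
```python
from h import *
np.set_printoptions(precision=2,suppress=True)
c=capture("wrist"); save(c,"w6"); s=readout.sense(); print(s["time_s"],s["eef_pos"],xang(s),s["grip_width"],s["force"])
d=capture("scene"); save(d,"s6")
cv2.imwrite("pics/k6.png",np.hstack([cv2.resize(c["img"][60:310,220:420,::-1],(400,500)),cv2.resize(d["img"][180:280,240:320,::-1],(400,500),interpolation=cv2.INTER_CUBIC)]))
```

```text
11.05 [ 569.17 -129.88  145.06] 82.31179683785199 0.6071794125531592 [-0.47  0.19 -2.48]
```

View pics/k6.png

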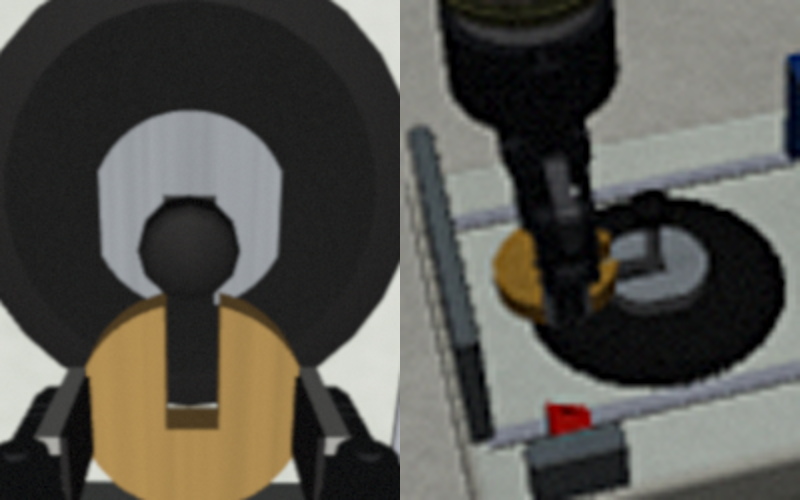

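Emit:
apply_moves(targets=[[0,0,0.25,0],[0.5,0,0,0],[1,0,0,0],[1,0,0,0],[1,0,0,0],[0.8,0,0,0],[0.4,0,0,0],[0,0,0,0]])

```text
time_s: 11.9
eef_pos: [575.2, -82.5, 141.9]
ee_rot: [-0.0, 0.753, 0.658, -0.0]
force: [0.1, 0.4, -1.8]
grip_width: 0.61
```

Run:
```python
from h import *
np.set_printoptions(precision=2,suppress=True)
c=capture("wrist"); save(c,"w7"); s=readout.sense(); print(s["time_s"],s["eef_pos"],xang(s),s["grip_width"],s["force"])
d=capture("scene"); save(d,"s7")
cv2.imwrite("pics/k7.png",np.hstack([cv2.resize(c["img"][110:360,220:420,::-1],(400,500)),cv2.resize(d["img"][180:280,240:320,::-1],(400,500),interpolation=cv2.INTER_CUBIC)]))
```

```text
11.95 [575.22 -82.95 141.91] 82.32697360984515 0.6084652986265718 [ 0.91 -0.46 -1.48]
```

View pics/k7.png

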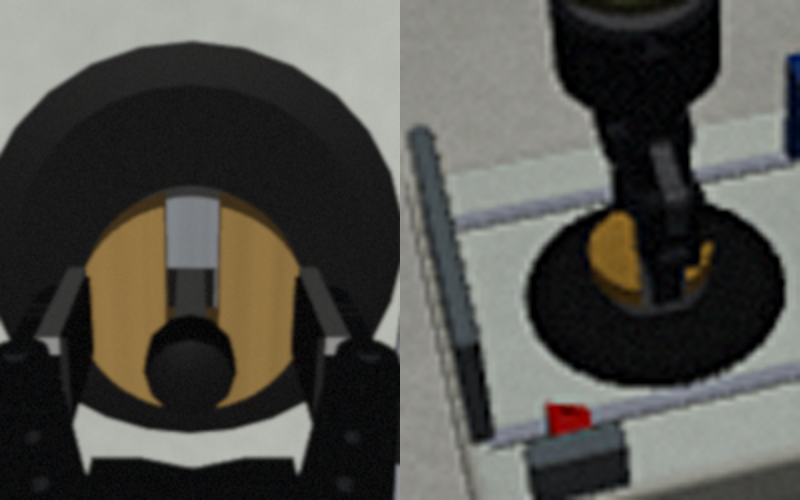

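Emit:
apply_moves(targets=[[0.1,0,0,0],[0.05,0,0,0],[0,0,0,0]])

```text
time_s: 12.3
eef_pos: [575.3, -81.8, 141.9]
ee_rot: [-0.0, 0.753, 0.658, -0.0]
force: [-0.3, 0.3, -2.6]
grip_width: 0.609
```

Emit:
apply_moves(targets=[[0.1,0,0,0],[0,0,0,0]])

```text
time_s: 12.5
eef_pos: [575.5, -80.6, 141.9]
ee_rot: [-0.0, 0.753, 0.658, 0.0]
force: [-0.5, 0.2, -2.6]
grip_width: 0.609
```

Emit:
apply_moves(targets=[[0.08,0,0,0],[0,0,0,0]])

```text
time_s: 12.7
eef_pos: [575.6, -80.0, 141.9]
ee_rot: [0.0, 0.753, 0.658, -0.0]
force: [0.2, -2.4, -1.3]
grip_width: 0.614
```

Emit:
apply_moves(targets=[[0.08,0,0,0],[0,0,0,0]])

```text
time_s: 12.9
eef_pos: [575.6, -79.8, 141.9]
ee_rot: [0.001, 0.753, 0.658, -0.001]
force: [-0.8, -6.3, -2.2]
grip_width: 0.608
```

Emit:
apply_moves(targets=[[-0.11,0,0,0],[0,0,0.1,0],[0,0,0,0]])

```text
time_s: 13.2
eef_pos: [575.6, -80.1, 140.9]
ee_rot: [0.0, 0.753, 0.658, 0.0]
force: [0.6, -0.7, -2.0]
grip_width: 0.611
```

Emit:
apply_moves(targets=[[0,0,0.08,0],[0,0,0,0]])

```text
time_s: 13.4
eef_pos: [575.6, -80.1, 140.1]
ee_rot: [0.0, 0.753, 0.658, 0.0]
force: [-0.6, -0.7, -1.6]
grip_width: 0.612
```

Emit:
apply_moves(targets=[[0,0,0.06,0],[0,0,0,0]])

```text
time_s: 13.6
eef_pos: [575.6, -80.1, 139.9]
ee_rot: [0.0, 0.753, 0.658, 0.0]
force: [-1.4, 0.0, 2.5]
grip_width: 0.61
```

Emit:
apply_moves(targets=[[0,0,0,0],[0,0,0,0],[0,0,0,0],[0,0,0,0]], grip=7)

```text
time_s: 14.0
eef_pos: [575.6, -80.1, 139.5]
ee_rot: [-0.0, 0.753, 0.658, 0.0]
force: [0.1, -0.3, -0.0]
grip_width: 0.823
```

Emit:
apply_moves(targets=[[0,0,-0.5,0],[0,0,-2,0],[0,0,-4,0],[0,0,-4,0],[0,0,-1.5,0],[-3,0,0,0],[-1.5,0,0,0],[0,0,0,0]])

```text
time_s: 14.8
eef_pos: [569.2, -126.3, 259.2]
ee_rot: [-0.0, 0.754, 0.657, -0.0]
force: [-1.1, -0.0, -0.1]
grip_width: 0.822
```

Run:
```python
from h import *
np.set_printoptions(precision=2,suppress=True)
c=capture("wrist"); save(c,"w8"); np.savez("w8.npz",**c); s=readout.sense(); print(s["time_s"],s["eef_pos"],xang(s),s["grip_width"],s["force"])
d=capture("scene"); save(d,"s8")
cv2.imwrite("pics/k8.png",np.hstack([cv2.resize(c["img"],(640,400))[:,:,::-1][40:300,160:480],cv2.resize(d["img"][190:270,250:330,::-1],(260,260),interpolation=cv2.INTER_CUBIC)]))
S=4; im=rect(c,80,525,-30,100,100,S).astype(float); cv2.imwrite("pics/r8.png",im[:,:,::-1])
m=((im[...,0]-im[...,2]>40)&(im[...,0]>75)).astype(float)
r=fit("brass",m,np.ones_like(m),525,-30,S,(575,-81),[1.4,1.5]); print("brass",r,np.degrees(r[0][2]))
```

```text
14.85 [ 569.3  -125.25  259.07] 82.19823245026399 0.8188717821980595 [ 0.41 -0.12  0.17]
brass (array([575.58, -79.32,   1.43]), np.float64(252.22295756333182)) 82.0840665613716[ WARN:0@2.568] global loadsave.cpp:1063 imwrite_ Unsupported depth image for selected encoder is fallbacked to CV_8U.
```

View pics/k8.png

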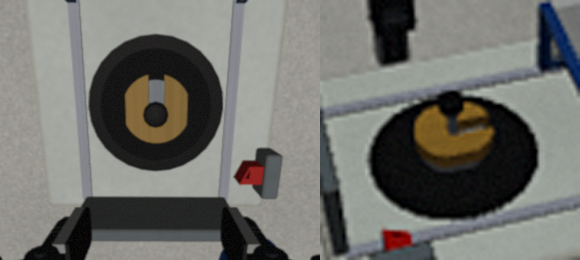

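Emit:
apply_moves(targets=[[2.5,0,-0.5,0],[4,0,0,0],[4,0,0,0],[4,0,0,0],[4,0,0,0],[4,0,0,0],[2.5,0,0,0],[0,0,0,0]], grip=0, force=40)

```text
time_s: 15.7
eef_pos: [602.6, 126.9, 264.0]
ee_rot: [-0.001, 0.751, 0.66, -0.0]
force: [0.1, -0.2, -0.2]
grip_width: 0.004
```

Run:
```python
from h import *
np.set_printoptions(precision=2,suppress=True)
c=capture("wrist"); save(c,"w9"); np.savez("w9.npz",**c); s=readout.sense(); print(s["time_s"],s["eef_pos"],xang(s),s["grip_width"],s["force"])
im=c["img"].astype(int); m=((im[...,0]>120)&(im[...,0]-im[...,2]>90)&(im[...,0]-im[...,1]>50)).astype(np.uint8)
n,l,st,ce=cv2.connectedComponentsWithStats(m); i=1+st[1:,4].argmax(); print(st[i],ce[i])
p=at_z(c,*ce[i],152); print(p); d=p[:2]-[575.3,-80.3]; u=np.array([.136,.991]); print(d@u, d@[.991,-.136])
```

```text
15.75 [602.62 124.99 264.01] 82.48082780946287 0.0002111443457943812 [-0.31 -0.83  0.07]
[ 270  177  100   17 1542] [319.61 185.33]
[608.81 157.88 152.  ]
240.5989311965786 0.8172776300335676
```

View pics/w9.png

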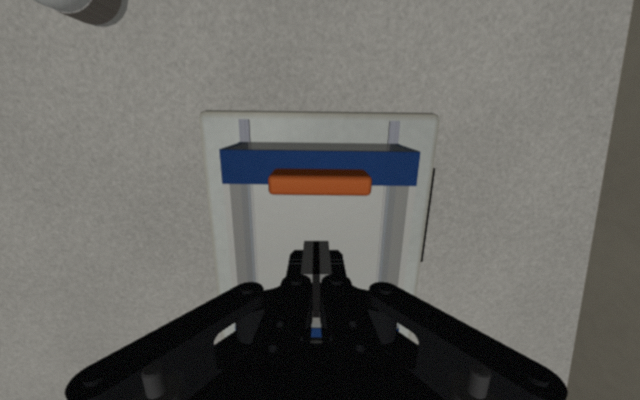

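Emit:
apply_moves(targets=[[3,0.1,0,0],[3.3,0,0,0],[1.5,0,0,0],[0,0,2,0],[0,0,2.5,0],[0,0,1.2,0],[0,0,0.4,0],[0,0,0,0]])

```text
time_s: 16.55
eef_pos: [614.6, 199.7, 203.7]
ee_rot: [0.0, 0.753, 0.658, -0.0]
force: [0.2, 0.6, -0.1]
grip_width: -0.0
```

Run:
```python
from h import *
np.set_printoptions(precision=2,suppress=True)
c=capture("wrist"); save(c,"w10"); s=readout.sense(); print(s["time_s"],s["eef_pos"],xang(s),s["grip_width"],s["force"])
d=capture("scene"); save(d,"s10")
cv2.imwrite("pics/k10.png",np.hstack([c["img"][:,160:480,::-1],cv2.resize(d["img"][130:290,270:430,::-1],(400,400),interpolation=cv2.INTER_CUBIC)]))
```

```text
16.6 [614.83 199.81 204.41] 82.27764582280996 -9.852164224656859e-05 [-0.24 -0.28 -0.17]
```

View pics/k10.png

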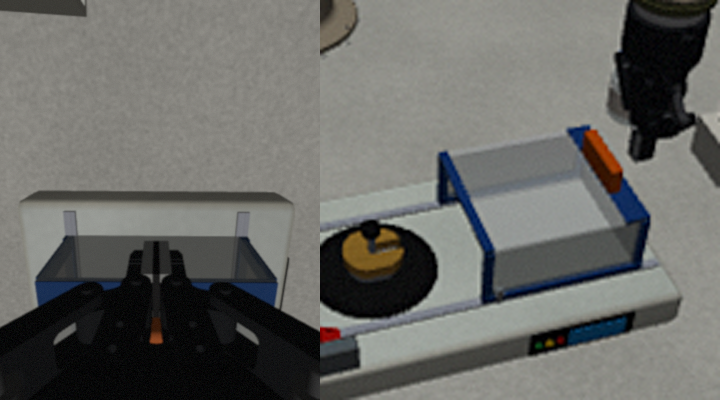

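Emit:
apply_moves(targets=[[-1,0,0.2,0],[-1,0,0,0],[-1,0,0,0],[-1.5,0,0,0],[-2,0,0,0],[-2,0,0,0],[-2,0,0,0],[-2,0,0,0]])

```text
time_s: 17.45
eef_pos: [597.2, 74.8, 201.8]
ee_rot: [-0.0, 0.753, 0.658, 0.0]
force: [-1.0, 2.2, 0.9]
grip_width: 0.0
```

Emit:
apply_moves(targets=[[-1.5,0,0,0],[-1.5,0,0,0],[-1,0,0,0],[-1,0,0,0],[-0.5,0,0,0],[0,0,0,0]])

```text
time_s: 18.05
eef_pos: [590.4, 21.2, 201.4]
ee_rot: [0.0, 0.753, 0.658, -0.0]
force: [-0.5, 0.6, -0.6]
grip_width: 0.002
```

Run:
```python
from h import *
np.set_printoptions(precision=2,suppress=True)
c=capture("wrist"); save(c,"w11"); s=readout.sense(); print(s["time_s"],s["eef_pos"],xang(s),s["grip_width"],s["force"])
print((s["eef_pos"][:2]-[575.3,-80.3])@[.136,.991])
d=capture("scene"); save(d,"s11")
cv2.imwrite("pics/k11.png",np.hstack([c["img"][:,160:480,::-1],cv2.resize(d["img"][130:290,240:400,::-1],(400,400),interpolation=cv2.INTER_CUBIC)]))
```

```text
18.1 [590.45  21.56 201.45] 82.29245762127822 0.00272812107468637 [ 0.2  -0.58 -0.66]
103.00158050369876
```

View pics/k11.png

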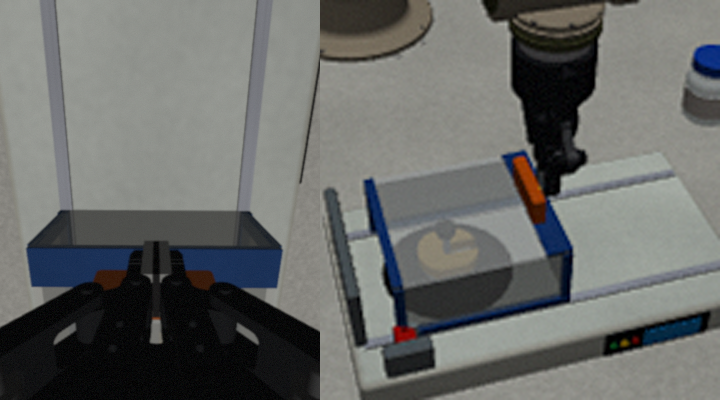

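Emit:
apply_moves(targets=[[-0.6,0,0,0],[-0.5,0,0,0],[-0.4,0,0,0],[-0.4,0,0,0]])

```text
time_s: 18.55
eef_pos: [587.9, 4.5, 201.5]
ee_rot: [-0.001, 0.753, 0.658, 0.002]
force: [1.8, 13.0, -0.2]
grip_width: 0.002
```

Emit:
apply_moves(targets=[[-0.3,0,0,0],[-0.3,0,0,0]])

```text
time_s: 18.75
eef_pos: [586.9, -2.8, 201.4]
ee_rot: [-0.0, 0.753, 0.658, 0.0]
force: [0.1, 1.9, 1.0]
grip_width: 0.003
```

Emit:
apply_moves(targets=[[-0.2,0,0,0],[-0.2,0,0,0]])

```text
time_s: 18.95
eef_pos: [586.7, -4.2, 201.6]
ee_rot: [-0.002, 0.753, 0.658, 0.003]
force: [4.3, 27.0, 1.2]
grip_width: 0.0
```

Emit:
apply_moves(targets=[[0,0,0,0],[0.3,0,0,0],[1,0,0,0],[1.5,0,0,0],[0,0,-3,0],[0,0,-4,0],[0,0,-2,0],[0,0,0,0]])

```text
time_s: 19.75
eef_pos: [591.0, 21.4, 294.7]
ee_rot: [0.002, 0.753, 0.658, 0.002]
force: [-0.6, 0.3, -0.2]
grip_width: 0.0
```

Emit:
apply_moves(targets=[[-2,0,-2,0],[-4,0,0,0],[-4,0,0,0],[-4,0,0,0],[-3,0,0,0],[-1,0,0,0],[0,0,0,0]])

```text
time_s: 20.45
eef_pos: [566.0, -158.0, 310.5]
ee_rot: [-0.001, 0.754, 0.657, -0.0]
force: [-0.7, 0.2, -0.2]
grip_width: -0.004
```

Run:
```python
from h import *
np.set_printoptions(precision=2,suppress=True)
c=capture("wrist"); save(c,"w12"); s=readout.sense(); print(s["time_s"],s["eef_pos"],xang(s),s["force"])
d=capture("scene"); save(d,"s12")
cv2.imwrite("pics/k12.png",np.hstack([c["img"][:,160:480,::-1],cv2.resize(d["img"][190:290,230:330,::-1],(400,400),interpolation=cv2.INTER_CUBIC)]))
im=c["img"].astype(int); m=((im[...,0]>120)&(im[...,0]-im[...,2]>90)&(im[...,0]-im[...,1]>50)).astype(np.uint8)
n,l,st,ce=cv2.connectedComponentsWithStats(m)
for i in 1+np.argsort(-st[1:,4])[:2]:
    p=at_z(c,*ce[i],152); print(st[i],p,(p[:2]-[575.3,-80.3])@[.136,.991])
```

```text
20.5 [ 566.21 -156.91  310.74] 82.28780647765923 [ 0.73  0.24 -0.14]
[ 268   15   94   19 1592] [583.35 -20.76 152.  ] 60.097149137233714
[396 165  12  15 150] [ 640.01 -136.41  152.  ] -46.79984872960296
```

View pics/k12.png

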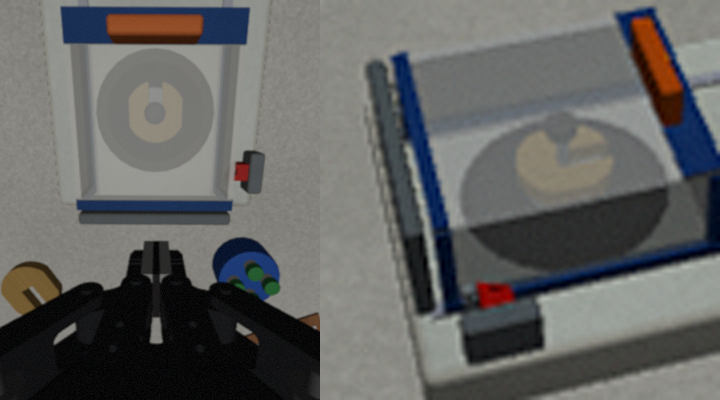

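View pics/s12.png

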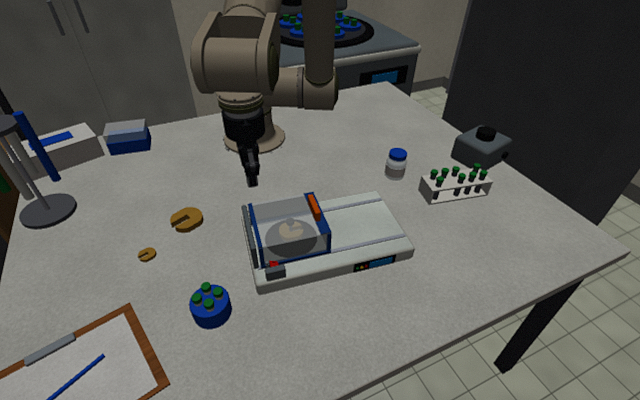

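Run:
```python
from h import *
a=cv2.imread("pics/w8.png"); b=cv2.imread("pics/w12.png"); c=cv2.imread("pics/sc1.png") if 0 else None
s0=np.load("sc1.npz")["img"][:,:,::-1]; s1=cv2.imread("pics/s12.png")
f=lambda i,x,y,w: np.clip(cv2.resize(i[y:y+w,x:x+w],(390,290),interpolation=cv2.INTER_CUBIC)*1.3,0,255)
cv2.imwrite("pics/l.png",np.vstack([np.hstack([f(a,380,170,80),f(b,380,140,80)]),np.hstack([f(s0,250,245,50),f(s1,250,245,50)])]).astype(np.uint8))
# rig-frame tooth extent at z~60 via red pixels (world), lateral axis
for n,im,cam in [("w8",a,np.load("w8.npz"))]: pass
```

```text
(no output)
```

View pics/l.png

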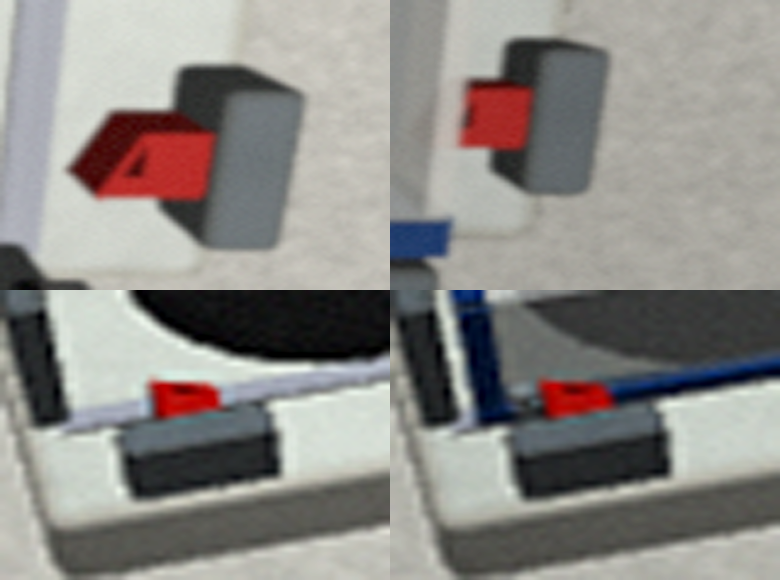

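Run:
```python
from h import *
print(ctrl.finish_job())
```

```text
the job is handed in; nothing more can be done
None
```

The brass mass is on the spindle and let go, the guard is shut and latched, and I handed the job in at about 20.5 s.

- **Brass mass:** I took the middle-sized mass by its flats and slid it under the knob until it touched the stem, then lowered it onto the steel mass. After release, the overhead fit put its centre about 1 mm from my estimate of the stem axis. Its slot points at about 82°. The steel mass's slot points at about -98°, so they are opposite to within roughly a degree. That fit left more residual than the earlier ones, partly because the knob hides some of the mass.
- **Guard and latch:** I pushed the handle with closed fingers. The push rose to about 13 N, dropped to about 2 N, and then reached 27 N at the rigid stop. The last scene picture shows the red tooth back at its rest position with the pin just past it. The overhead picture could not confirm this, because the tooth's tip did not show next to the guard.
- **Guard position:** The handle came to rest about 4 mm short of where it would be if the guard closed right up to the end wall, and the pictures show a narrow gap there. I took this to be where the stop sits, since the push and the tooth both agree.
- **Bystanders:** The bucket, rack and jar look unmoved by eye in the last scene picture. The arm was clear of everything when I handed in.

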